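# Press a flanged bush home with the bench quick clamp

## Robot

A 7-joint arm with a two-finger parallel gripper is mounted at the origin on a cart in front of the work surface, level with it; the furniture and walls round the work are solid. World frame = base frame: x ahead of the robot, y to its left, z up, the work surface at z = 0. Lengths are in mm, angles in rad, forces in N, time in s.
With the tool pointing down it reaches from about 400 to 875 mm from the base axis. Payload 4.4 kg.
Tool frame: the origin (TCP) lies at the very end of the fingers, on their centre line; the grasp point (between the pads) lies 19 mm behind it; z points along the fingers, x is the direction in which the jaws open and shut, and the axes are right-handed (so a half turn about z gives the same grasp; the last joint's range is limited). The gripper opens to 85 mm and grips with 20 to 120 N. Pads are 22 mm wide; open, the fingers measure 114 mm over their backs; the gripper's body (76 mm by 85 mm) begins 54 mm behind the grasp point. The pads swing forward as they close: fully open they stand 13 mm farther back than shut.
Start: joints at [-1.358, 0.628, 0.038, 1.517, -0.027, 0.996, -0.02], TCP at [178.857, 624.922, 231.313] pointing down, gripper open.
Joint ranges: [-3.06, 3.06], [-0.37, 2.12], [-1.25, 1.32], [0.18, 2.47], [-1.1, 4.24], [0.23, 1.98], [-2.94, 2.94]. Speed limits (rad/s): [2.57, 2.57, 3.14, 3.14, 3.14, 3.14, 3.14].

## Interface

Orientations are given as [roll, pitch, yaw] about the fixed x, y, z axes, in that order (R = Rz(yaw) Ry(pitch) Rx(roll)).
In Python, from cell import * gives the robot as it stands. The module is installed in compiled form; this text tells all that it offers.
- The arm moves only by the tool play_rows, never from a script. Its argument "targets" is a list of rows, each an object with "slide": the shift along the tool's x, y, z in mm, a list of three; "turn": the turn, a rotation vector about the tool's x, y, z in degrees, a list of three; "hand": the finger opening in mm, from 0 to 85.4. A call has 1 to 5 rows; each row shifts and turns the commanded pose from where the row before left it, along the tool's axes as they then stand; what a row does not reach is not made up. A row lasts 1/8 s, in which the tool goes at most 62.5 mm and 10.7 degrees, less where a joint would pass 70% of its speed; a pose out of reach is approached as far as the arm can. A call is refused whole if a number of a shift passes 62.5 or a number of a turn 10.7, either way. A call with a gripper value outside its range is refused whole. The fingers move at their own pace and stop on an object; the grip force is fixed at half the most. Time passes only in rows, so rows that do not move let the fingers close. It gives the time, the measured TCP pose, the force and the opening at its end, in the units of the state.
- read_state(): the state, without advancing time (a new reading comes with each control period).
- get_image(name): name is "scene" or "side" or "wrist"; returns (picture, depth): 480x640x3 uint8, blue, green, red; 480x640 float32, mm along the optical axis (not along the pixel's ray), 0 where there is no reading.
- calibration(name): a dict with "K" (3x3 intrinsics, pixels), "R" (3x3) and "t" (3): a world point X has camera coordinates R X + t. Camera axes: x right, y down, z forward; pixel columns grow to the right and rows downward; lengths in mm; the calibration is good to about 2 mm. A picture is of the moment at which its call begins: read the wrist's pose just before it. calibration takes no time and is no camera call; for the wrist camera it gives the pose at the moment of the call.
- finish_job(): hands the job in, once; it reports no verdict.
The state is a dict: "clock": time; "qpos": joint angles; "qd": joint speeds; "tau": joint torques, N m; "eef_pos": TCP position; "tool_rot": TCP orientation; "force": force on the tool from outside, world axes, zero at the start; "torque": the same for the moment, N m; "width": finger opening in mm.
Only numpy, scipy, OpenCV 4.12 (cv2) and the standard library are available. Lean on these libraries where they do the work, as an engineer would, in place of code of your own. Each camera call takes 0.05 s, during which the arm holds its last target.

## Task

Pump the quick clamp's trigger until its jaw has pressed the brass bush fully home in the aluminium block, and stop as soon as the trigger goes firm so that the bush is not crushed. Then press the release lever on the jaw down and, keeping it pressed, slide the jaw all the way back away from the block, and let go. Work gently, never touch the bush or the block, and leave the other things where they lie.

Things in the scene. Friction and masses are not known exactly. Their poses are not given: they have to be found in the camera images.
- quick_clamp: Grey and dark steel quick clamp bolted flat on the bench, 320 mm long over the trigger, 74 mm wide, 82 mm high. Origin: on the bench under the middle of the clamp. Its +x axis is the closing direction of the jaw (towards the fixed anvil plate at x = +125 mm); the trigger handle sticks out at the -x end; +z is up. Trigger, jaw, pad and bush lie in its plane y = 0.
- trigger (a joint): Trigger, hinged at clamp x = -78, z = 58 mm, free end to -x. 0 = up (sprung), 0.52 rad = hard stop; 0.46 is a full stroke: jaw +14 mm (two notches). First 0.13 rad idle; let it right up between strokes. Pad force, moving slowly: 2 to 4 N jaw free, 8 to 10 N bush moving, firm from 13 N once the bush is home; each N more adds 1.8 N on the bush, about 20 N is too much. It may slip a notch once.
- trigger_pad (a point): Centre of the top of the trigger's rubber pad (36 mm along the handle, 34 mm wide), about 76 mm above the bench when up, 32 mm lower after a full stroke and 36 mm lower at its hard stop, having moved 4 mm towards the jaw; 80 mm from the trigger's hinge.
- jaw (a joint): Travel of the moving jaw, m: 0 = fully back (home), growing towards the anvil, at most 0.060. A ratchet lets it move forward only, with a notch every 7 mm, unless the release lever is held down; then it slides with 2 to 3 N.
- jaw_face (a point): Centre of the front face of the jaw's round black pad (34 mm across), 40 mm above the bench; the pad is sprung, 6 N per mm, 9 mm of give.
- jaw_pad: The jaw's round black pad itself (its origin is not on it: use jaw_face).
- release_lever (a joint): Release lever: ribbed steel paddle on top of the moving jaw, hinged near the jaw's face, with an upturned lip, 9 mm high, at its end away from the block. 0 = up (sprung), 0.35 rad = fully down at its stop. Above 0.29 rad the ratchet is lifted and the jaw can slide. It takes 3 to 5 N at the paddle's middle, some 12 N while the clamp is tight.
- lever_pad (a point): Middle of the top of the release lever's paddle (clear length 34 mm, width 30 mm), about 75 mm above the bench, 9 mm lower when pressed; it travels with the jaw. The inside of the lip is 18 mm from here on the side away from the block (clamp -x): a finger pressing right beside the lip can bear on it to pull the jaw back; nearer the lip the paddle goes deeper (13 mm).
- block: Bored aluminium block, 40 x 50 x 54 mm, screwed down in its nest on the clamp's base, against the anvil. Origin: centre of its underside (10 mm above the bench); its -x face, 20 mm from the origin, faces the jaw.
- bush: Brass bush, 22 mm thick with a flange 31 mm across and 5 mm thick, standing 8 to 14 mm out of the block's face at the start. Its origin coincides with the block's origin when it is fully home (flange flat on the block) and lies as far to the block's -x as it still stands out. It moves only when pressed with more than 11 N; over 35 N crushes it.
- bush_face (a point): Centre of the flange's outer face, which the jaw's pad meets; 30 mm above the block's underside, and 25 mm in front (-x) of the block's origin when the bush is home.
- spanner: Bystander: open-ended spanner, 98 x 191 x 8 mm, lying beside the clamp.
- bolt_a: Bystander: bolt, 45 mm long, lying beside the block.
- bolt_c: Bystander: bolt standing on its head, 27 mm high, beside the block.
- parts_cup: Bystander: metal cup, 76 mm wide, 61 mm high, behind the clamp.
- paint_brush: Bystander: flat paint brush with a wooden handle, 196 x 61 x 14 mm, lying beside the clamp.

How it is judged (in metres and radians):
On the way, in this order (a step that is already met when the one before it is completed fails the run):
1. the jaw's pad presses the bush fully home (standing out less than 1 mm, pressed with over 5 N) by the trigger (trigger down more than 0.05 rad) (x of bush_face in the frame of block above -0.026 m and contact force between jaw_pad and bush above 5 N and value of joint trigger above 0.05 rad), for 0.05 s.
2. the jaw is slid back to within 4 mm of its home stop (value of joint jaw below 0.004 m), for 0.1 s.
At the end, for the whole second after the job is handed in: The bush stands out less than 1 mm, the jaw is within 4 mm of its home stop (its pad over 30 mm from the bush), and trigger and release lever are back up (under 0.05 rad) (x of bush_face in the frame of block above -0.026 m and value of joint jaw below 0.004 m and value of joint each of trigger, release_lever below 0.05 rad and distance between jaw_face and bush_face above 0.03 m); the robot touches nothing.
It fails at once if the jaw's pad presses the bush with more than 35 N (contact force between jaw_pad and bush above 35 N).
It fails at once if the robot pushes on the clamp with more than 45 N (contact force between any of the arm, the fingers and quick_clamp above 45 N).
It fails at once if the robot touches the bush or the block (contact force between any of the arm, the fingers and block above 1 N).
It fails at once if the spanner or the brush is shifted by more than 20 mm (distance of any of spanner, paint_brush from where it was at the start of the episode above 0.02 m).
It also fails if it takes over 64 s, if anything falls off the work surface, if the arm or the gripper's body presses on something with over 40 N, if the wrist force passes 120 N, or if a joint passes its speed limit or range.

## Working session

There is one attempt and no reset: what is moved stays moved. The work goes in short steps, Python scripts to look and compute and a tool call to move; the robot and the scene stay as the last step left them, time stands still between calls to the robot, and variables do not carry over. Pictures are saved under pics/ and viewed, and the job is handed in when it is done.

Besides the shell and the picture viewer there is one more tool, called after ">>>" as name([rows], argument=value, ...), one row to a line, values as JSON. play_rows: Moves the arm, as the interface text tells. Its arguments: {"type":"object","properties":{"targets":{"type":"array"}},"required":["targets"]}

```bash
mkdir -p pics; cat > h.py <<'E'
from cell import *
import numpy as np, cv2
def snap(n,f):
    im,d=get_image(n); cv2.imwrite('pics/%s.png'%f,im); c=calibration(n); np.savez('pics/%s.npz'%f,im=im,d=d,K=c['K'],R=c['R'],t=c['t']); return im,d,c
def pt(f,u,v):
    z=np.load('pics/%s.npz'%f); d=z['d'][int(v),int(u)]
    c=np.linalg.inv(z['K'])@np.array([u,v,1])*d
    return z['R'].T@(c-np.ravel(z['t']))
E
python3 - <<'E'
from h import *
s=read_state(); print(s)
for n in ['scene','side','wrist']: snap(n,n+'0')
E
```

```text
{'clock': 0.0, 'qpos': array([-1.35781686,  0.6293446 ,  0.03841728,  1.51832516, -0.02699631,
        0.99628994, -0.02001256]), 'qd': array([-2.17395767e-05, -3.39257668e-04,  1.40417334e-03,  1.15015403e-03,
        2.14572304e-04, -3.91208519e-04, -1.22809936e-03]), 'tau': array([ 9.41134167e-04, -5.63410270e+01,  1.22655474e+00, -1.93446726e+01,
        1.09814518e-02,  1.02713640e-02,  2.88815734e-06]), 'eef_pos': array([178.66199755, 624.34120003, 230.40331452]), 'tool_rot': array([3.14158063e+00, 1.84981729e-03, 1.29202723e+00]), 'force': array([ 0.07391751, -0.36507272,  0.37981364]), 'torque': array([ 0.02531479,  0.01414622, -0.01706267]), 'width': 85.6991994445577}
```

View pics/scene0.png

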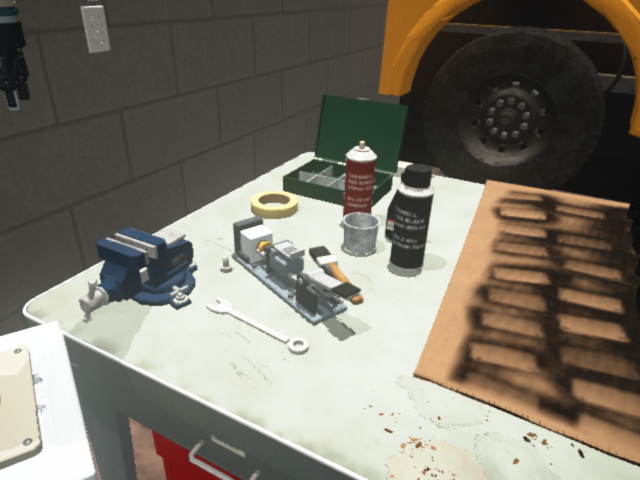

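View pics/side0.png

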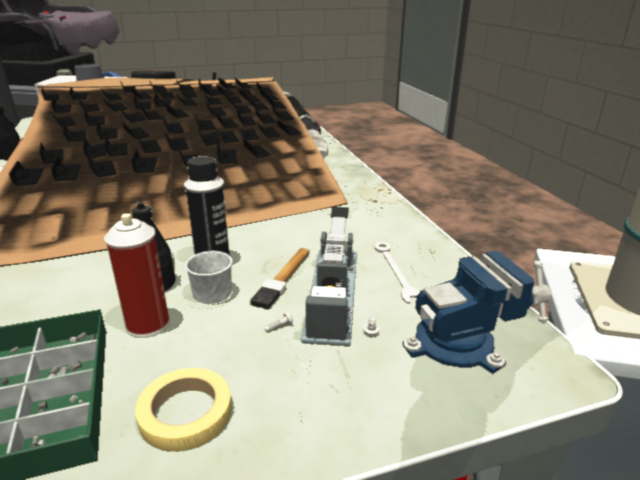

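View pics/wrist0.png

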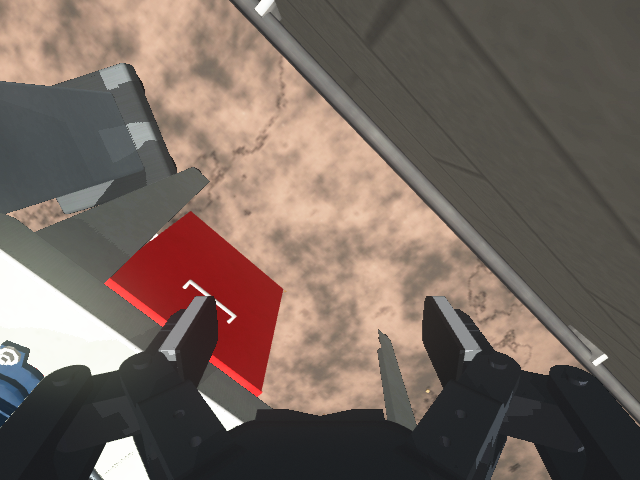

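The scene view shows the clamp around (290,270), block at (255,240), trigger pad at about (335,285). The side view shows the clamp at (335,270), seen from the anvil end.

```bash
python3 - <<'E'
from h import *
a=cv2.imread('pics/scene0.png')[205:335,200:375]; cv2.imwrite('pics/sc0.png',cv2.resize(a,None,fx=4.5,fy=4.5,interpolation=cv2.INTER_CUBIC))
a=cv2.imread('pics/side0.png')[195:350,250:430]; cv2.imwrite('pics/sd0.png',cv2.resize(a,None,fx=3.8,fy=3.8,interpolation=cv2.INTER_CUBIC))
for n in ['scene','side']:
  c=calibration(n); print(n,c['K'],-c['R'].T@np.ravel(c['t']))
E
```

```text
scene [[483.1602851    0.         313.17767774]
 [  0.         483.1602851  240.74863607]
 [  0.           0.           1.        ]] [ 165.36976632 -581.99256603  490.44373418]
side [[501.18748058   0.         321.76334234]
 [  0.         501.18748058 239.51956493]
 [  0.           0.           1.        ]] [395.54568303 776.67927541 491.74492077]
```

View pics/sc0.png

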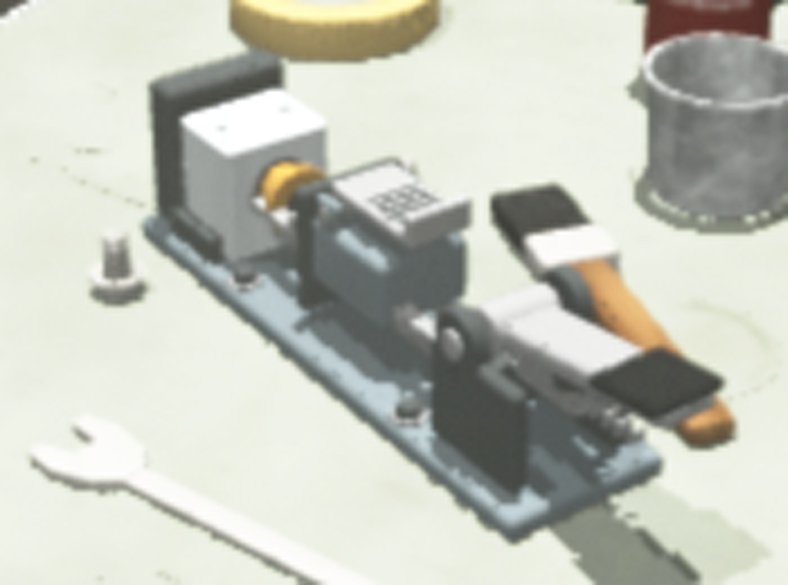

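View pics/sd0.png

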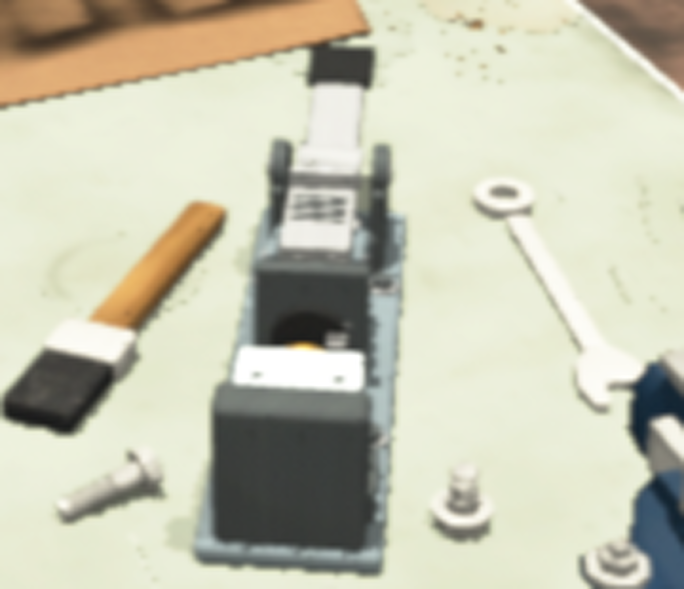

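```bash
python3 - <<'E'
from h import *
S=lambda u,v:(200+u/4.5,205+v/4.5)
D=lambda u,v:(250+u/3.8,195+v/3.8)
for n,p in dict(trig=(658,385),tr_white=(560,330),lever=(398,200),block=(255,122),block_fl=(240,150),blockl=(190,120),blockr=(318,125),baseNear=(512,520),baseR=(655,455),anv=(225,75)).items(): print(n,pt('scene0',*S(*p)).round(1))
for n,p in dict(trig=(342,65),wh=(335,115),lever=(318,222),block=(300,370),bl=(240,380),br=(358,382),anv=(290,400),sp=(500,195),jawtop=(310,275)).items(): print(n,pt('side0',*D(*p)).round(1))
# ray triangulation
def ray(f,u,v):
    z=np.load('pics/%s.npz'%f); R=z['R'];t=np.ravel(z['t']); return -R.T@t,(R.T@np.linalg.inv(z['K'])@np.array([u,v,1]))
for n,a,b in [('trig',(658,385),(342,65)),('lever',(398,200),(318,222)),('block',(255,122),(300,370))]:
    o,d=ray('scene0',*S(*a));o2,d2=ray('side0',*D(*b))
    k=np.linalg.lstsq(np.c_[d,-d2],o2-o,rcond=None)[0]; print(n,(o+k[0]*d).round(1),(o2+k[1]*d2).round(1))
E
```

```text
trig [532.4 -93.3  76.9]
tr_white [531.3 -34.3  65.9]
lever [517.1  60.7  76.5]
block [507.7 169.6  63.3]
block_fl [492.  151.1  62.5]
blockl [484.  183.7  63.7]
blockr [531.5 157.8  61.3]
baseNear [498.7 -57.3   8.8]
baseR [563.9 -52.5  10.6]
anv [506.1 195.3  74.8]
trig [535.  -82.5  75.7]
wh [531.3 -42.2  67.9]
lever [518.7  72.4  74.4]
block [507.9 169.3  63.8]
bl [529.5 180.3  63.4]
br [484.5 171.4  63. ]
anv [504.8 205.6  75.3]
sp [452.2 -98.4   1.3]
jawtop [516.2 104.1  66.9]
trig [536.  -88.6  72.8] [536.  -88.6  72.8]
lever [520.8  67.3  72.2] [519.6  67.6  71.5]
block [507.5 169.2  63.5] [507.9 169.1  63.7]
```

```bash
python3 - <<'E'
from h import *
P=[];C=[]
for f in ['scene0','side0']:
    z=np.load('pics/%s.npz'%f); v,u=np.mgrid[:480,:640]; d=z['d']; m=d>0
    c=np.linalg.inv(z['K'])@np.stack([u[m]*d[m],v[m]*d[m],d[m]]); p=(z['R'].T@(c-z['t'].reshape(3,1))).T
    P.append(p);C.append(z['im'][m])
A=np.vstack(P)
for x in range(250,800,50):
    print(x,[ (int(q.max()) if len(q:=A[(abs(A[:,0]-x-25)<25)&(abs(A[:,1]-y-25)<25)&(A[:,2]<400)][:,2]) else -1) for y in range(-200,700,50)])
for p,c,n in zip(P,C,['scene','side']):
    dk=c.max(1)<75
    m=dk&(abs(p[:,0]-533)<30)&(p[:,1]<-60)&(p[:,1]>-125)&(p[:,2]>60)&(p[:,2]<95); q=p[m]; print(n,'trig',len(q),q.min(0).round(1),q.max(0).round(1),q.mean(0).round(1))
    m=(abs(p[:,0]-518)<30)&(abs(p[:,1]-67)<30)&(p[:,2]>71); q=p[m]; print(n,'lever',len(q),q.min(0).round(1),q.max(0).round(1),q.mean(0).round(1))
    m=(abs(p[:,0]-508)<35)&(abs(p[:,1]-169)<32)&(p[:,2]>61)&(p[:,2]<67)&(c.min(1)>110); q=p[m]; print(n,'block',len(q),cv2.minAreaRect(q[:,:2].astype(np.float32)),q.mean(0).round(1))
E
```

```text
250 [-111, 2, 2, 2, 2, 120, 120, 119, 31, 2, 3, -751, -752, -751, -749, -751, -752, -1]
300 [2, 2, 3, 2, 2, 27, 119, 118, 95, 2, 2, 3, -756, -763, -764, -757, -1, -1]
350 [2, 3, 3, 2, 8, 8, 87, 95, 95, 2, 2, 3, 2, -1, -1, -1, -1, -1]
400 [2, 9, 9, 8, 7, 7, 2, 28, 2, 2, 2, 2, 3, -1, -1, -1, -1, -1]
450 [3, 9, 10, 69, 61, 72, 71, 77, 77, 3, 2, 3, 2, 1, -1, -1, -1, -1]
500 [2, 81, 80, 72, 85, 77, 72, 77, 77, 2, 2, 2, 2, 2, -1, -1, -1, -1]
550 [2, 78, 79, 71, 69, 13, 11, 19, 11, 2, 21, 26, 24, 2, 1, -1, -1, -1]
600 [24, 2, 2, 13, 15, 16, 15, 13, 2, 3, 26, 25, 26, 2, 2, -1, -1, -1]
650 [26, 21, 1, 2, 2, 61, 62, 61, 2, 2, 26, 26, 26, 3, 2, 2, -1, -1]
700 [28, 24, 2, 198, 201, 159, 62, 62, 5, 2, 2, 38, 44, 44, 2, 2, 1, -1]
750 [30, 25, 20, 199, 201, 162, 85, 169, 190, 164, 43, 43, 43, 44, 44, 2, 1, -1]
scene trig 87 [ 518.7 -105.6   68.7] [547.9 -74.5  79.7] [527.6 -95.9  76.4]
scene lever 304 [495.1  37.   71. ] [536.9  96.9  84.8] [518.5  61.5  76. ]
scene block 301 ((510.2862854003906, 174.17929077148438), (55.54206848144531, 45.032569885253906), 5.747560501098633) [507.6 172.1  63.7]
side trig 122 [ 521.8 -100.6   73.1] [551.3 -67.3  79.3] [536.4 -84.   76.2]
side lever 413 [499.1  37.2  71.3] [538.2  94.8  85.3] [520.7  63.9  76. ]
side block 308 ((505.9490661621094, 176.19749450683594), (55.22956085205078, 45.881591796875), 5.294283390045166) [509.1 167.5  63.8]
```

```bash
python3 - <<'E'
import numpy as np
psi=np.degrees(1.292)
for k in range(13):
    p=np.radians(psi); dx,dy=346/12.,-625/12.
    print(k,round(psi,1),round(dx*np.cos(p)+dy*np.sin(p)),round(dx*np.sin(p)-dy*np.cos(p)))
    if psi>5.6: psi=max(5.5,psi-10.7)
E
```

```text
0 74.0 -42 42
1 63.3 -34 49
2 52.6 -24 55
3 41.9 -13 58
4 31.2 -2 59
5 20.5 9 59
6 9.8 20 56
7 5.5 24 55
8 5.5 24 55
9 5.5 24 55
10 5.5 24 55
11 5.5 24 55
12 5.5 24 55
```

>>> play_rows([
  {"slide": [-42,42,0],"turn": [0,0,10.7],"hand": 0},
  {"slide": [-34,49,0],"turn": [0,0,10.7],"hand": 0},
  {"slide": [-24,55,0],"turn": [0,0,10.7],"hand": 0},
  {"slide": [-13,58,0],"turn": [0,0,10.7],"hand": 0},
  {"slide": [-2,59,0],"turn": [0,0,10.7],"hand": 0},
])

```text
clock: 0.78
eef_pos: [324.0, 363.0, 231.4]
tool_rot: [-3.141, -0.0, 0.352]
force: [1.5, 0.4, 0.2]
width: -0.2
```

>>> play_rows([
  {"slide": [9,59,0],"turn": [0,0,10.7],"hand": 0},
  {"slide": [20,56,0],"turn": [0,0,4.3],"hand": 0},
  {"slide": [24,55,0],"turn": [0,0,0],"hand": 0},
  {"slide": [24,55,0],"turn": [0,0,0],"hand": 0},
  {"slide": [24,55,0],"turn": [0,0,0],"hand": 0},
])

```text
clock: 1.4
eef_pos: [469.9, 102.1, 231.3]
tool_rot: [-3.141, -0.0, 0.097]
force: [1.3, 0.2, 0.1]
width: 0.2
```

>>> play_rows([
  {"slide": [0,0,0],"turn": [0,0,0],"hand": 0},
])

```text
clock: 1.52
eef_pos: [471.4, 98.0, 231.6]
tool_rot: [3.139, -0.002, 0.086]
force: [-0.1, 0.8, -0.6]
width: -0.2
```

```bash
python3 - <<'E'
from h import *
snap('wrist','w1'); print(read_state()['eef_pos'],read_state()['tool_rot'])
E
```

```text
[469.87167032 101.2441479  231.26686889] [ 3.14100698e+00 -2.31126248e-05  9.08874852e-02]
```

View pics/w1.png

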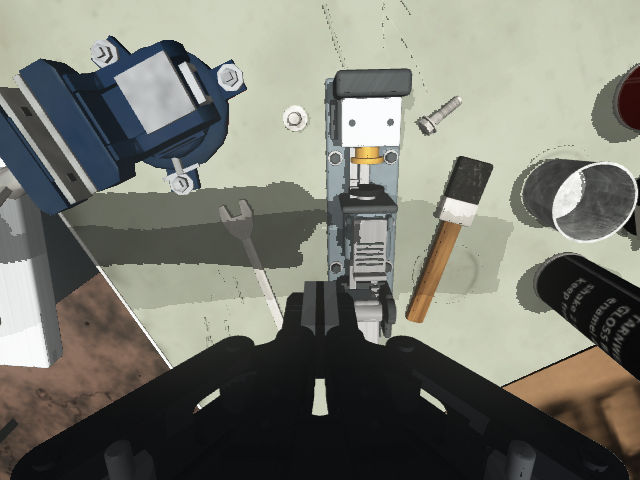

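The wrist view shows the block top at (371,122), the bush at (368,154), the jaw front at (370,200) and the lever paddle at (369,245). The trigger is hidden behind the fingers.

```bash
python3 - <<'E'
from h import *
a=cv2.imread('pics/w1.png')[60:320,290:440]; cv2.imwrite('pics/w1c.png',cv2.resize(a,None,fx=2.3,fy=2.3,interpolation=cv2.INTER_CUBIC))
for n,p in dict(bl=(344,120),br=(399,120),bfar=(371,100),bnear=(371,142),bush=(367,150),bushn=(367,162),jaw=(368,205),jawl=(344,205),jawr=(396,205),lev_a=(368,222),lev=(369,245),lev_l=(352,245),lev_r=(386,245),lip=(369,276)).items(): print(n,p,pt('w1',*p).round(1))
E
```

```text
bl (344, 120) [483.3 177.2  63. ]
br (399, 120) [528.8 181.4  64.5]
bfar (371, 100) [503.4 194.7  64.7]
bnear (371, 142) [508.2 161.5  62.9]
bush (367, 150) [507.4 153.5  50.8]
bushn (367, 162) [508.  143.7  56.2]
jaw (368, 205) [512.  108.1  69.7]
jawl (344, 205) [491.  106.1  69.1]
jawr (396, 205) [536.5 110.4  69.7]
lev_a (368, 222) [513.1  94.3  75.3]
lev (369, 245) [516.8  73.2  75.8]
lev_l (352, 245) [503.7  66.1  60.1]
lev_r (386, 245) [532.1  74.2  74.8]
lip (369, 276) [519.4  46.5  83.4]
```

View pics/w1c.png

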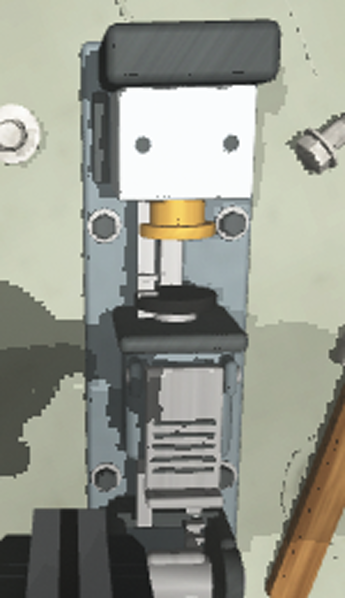

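>>> play_rows([
  {"slide": [11.5,48,0],"turn": [0,0,0],"hand": 0},
  {"slide": [11.5,48,20],"turn": [0,0,0],"hand": 0},
  {"slide": [11.5,48,40],"turn": [0,0,0],"hand": 0},
  {"slide": [11.5,48,40],"turn": [0,0,0],"hand": 0},
  {"slide": [0,0,0],"turn": [0,0,0],"hand": 0},
])

```text
clock: 2.2
eef_pos: [531.3, -84.2, 129.6]
tool_rot: [3.141, 0.006, 0.092]
force: [0.2, 0.6, 0.1]
width: -0.1
```

>>> play_rows([
  {"slide": [0,0,0],"turn": [0,0,0],"hand": 0},
])

```text
clock: 2.33
eef_pos: [532.7, -79.4, 132.3]
tool_rot: [-3.14, 0.001, 0.098]
force: [0.2, 0.3, 1.9]
width: -0.2
```

```bash
python3 - <<'E'
from h import *
for n in ['scene','side']: snap(n,n+'1')
a=cv2.imread('pics/scene1.png')[165:335,200:375]; b=cv2.imread('pics/side1.png')[150:320,250:430]
cv2.imwrite('pics/c1.png',np.hstack([cv2.resize(a,(390,380)),cv2.resize(b,(402,380))]))
print(read_state()['eef_pos'],read_state()['force'])
E
```

```text
[533.3310113  -78.90173765 133.2732891 ] [-0.78978537  1.21426874  0.09410806]
```

View pics/c1.png

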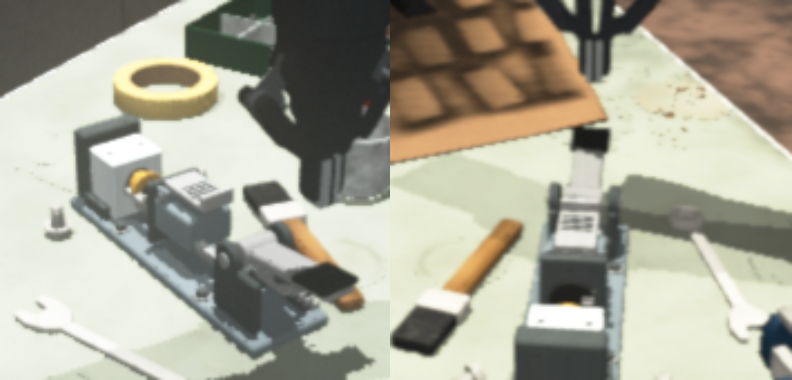

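Fingers are above the trigger pad in both views. I'll lower onto it.

>>> play_rows([
  {"slide": [0,7,20],"turn": [0,0,0],"hand": 0},
  {"slide": [0,0,20],"turn": [0,0,0],"hand": 0},
  {"slide": [0,0,8],"turn": [0,0,0],"hand": 0},
  {"slide": [0,0,0],"turn": [0,0,0],"hand": 0},
])

```text
clock: 2.92
eef_pos: [533.8, -87.3, 84.9]
tool_rot: [-3.141, -0.0, 0.098]
force: [0.0, 0.6, -0.1]
width: 0.1
```

>>> play_rows([
  {"slide": [0,0,3],"turn": [0,0,0],"hand": 0},
  {"slide": [0,0,3],"turn": [0,0,0],"hand": 0},
  {"slide": [0,0,3],"turn": [0,0,0],"hand": 0},
])

```text
clock: 3.3
eef_pos: [534.1, -88.9, 75.9]
tool_rot: [3.141, -0.001, 0.096]
force: [-0.3, -0.7, 2.1]
width: -0.1
```

>>> play_rows([
  {"slide": [0,0,3],"turn": [0,0,0],"hand": 0},
  {"slide": [0,0,3],"turn": [0,0,0],"hand": 0},
  {"slide": [0,0,3],"turn": [0,0,0],"hand": 0},
])

```text
clock: 3.68
eef_pos: [534.0, -89.2, 66.6]
tool_rot: [3.141, -0.001, 0.096]
force: [1.0, -3.2, 2.8]
width: -0.2
```

>>> play_rows([
  {"slide": [0,0,4],"turn": [0,0,0],"hand": 0},
  {"slide": [0,0,4],"turn": [0,0,0],"hand": 0},
  {"slide": [0,0,4],"turn": [0,0,0],"hand": 0},
])

```text
clock: 4.05
eef_pos: [534.0, -89.1, 54.5]
tool_rot: [3.141, -0.001, 0.096]
force: [1.3, -4.1, 3.8]
width: -0.0
```

>>> play_rows([
  {"slide": [0,0,4],"turn": [0,0,0],"hand": 0},
  {"slide": [0,0,4],"turn": [0,0,0],"hand": 0},
])

```text
clock: 4.3
eef_pos: [533.9, -88.3, 46.3]
tool_rot: [-3.141, -0.0, 0.097]
force: [1.8, -3.2, 4.3]
width: 0.2
```

>>> play_rows([
  {"slide": [0,0,3],"turn": [0,0,0],"hand": 0},
])

```text
clock: 4.42
eef_pos: [533.8, -87.7, 43.3]
tool_rot: [-3.141, -0.0, 0.097]
force: [2.1, -1.3, 4.6]
width: -0.3
```

>>> play_rows([
  {"slide": [0,0,2],"turn": [0,0,0],"hand": 0},
])

```text
clock: 4.55
eef_pos: [533.7, -87.4, 41.3]
tool_rot: [-3.14, 0.0, 0.097]
force: [2.4, -0.0, 3.4]
width: -0.1
```

```bash
cat >> h.py <<'E'
def views(k):
    for n in ['scene','side']: snap(n,n+str(k))
    a=cv2.imread('pics/scene%s.png'%k)[205:325,220:375]; b=cv2.imread('pics/side%s.png'%k)[195:345,290:380]
    cv2.imwrite('pics/c%s.png'%k,np.hstack([cv2.resize(a,(516,400)),cv2.resize(b,(240,400))]))
E
python3 -c "
from h import *
views(2)"
```

```text
(no output)
```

View pics/c2.png

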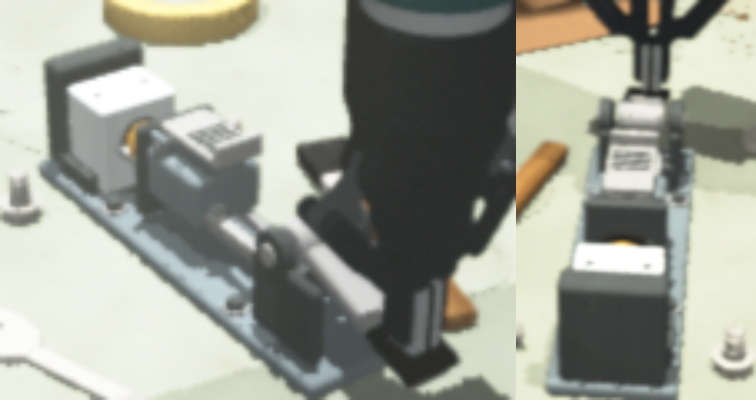

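>>> play_rows([
  {"slide": [0,0,-10],"turn": [0,0,0],"hand": 0},
  {"slide": [0,0,-10],"turn": [0,0,0],"hand": 0},
  {"slide": [0,0,-12],"turn": [0,0,0],"hand": 0},
  {"slide": [0,0,-8],"turn": [0,0,0],"hand": 0},
  {"slide": [0,0,0],"turn": [0,0,0],"hand": 0},
])

```text
clock: 5.28
eef_pos: [534.1, -88.5, 82.4]
tool_rot: [3.141, -0.001, 0.097]
force: [0.5, 0.0, 0.2]
width: 0.1
```

>>> play_rows([
  {"slide": [0,0,5],"turn": [0,0,0],"hand": 0},
  {"slide": [0,0,5],"turn": [0,0,0],"hand": 0},
  {"slide": [0,0,4],"turn": [0,0,0],"hand": 0},
  {"slide": [0,0,3],"turn": [0,0,0],"hand": 0},
])

```text
clock: 5.78
eef_pos: [533.5, -88.8, 64.1]
tool_rot: [3.141, 0.0, 0.096]
force: [1.6, -2.3, 2.6]
width: 0.1
```

>>> play_rows([
  {"slide": [0,0,3],"turn": [0,0,0],"hand": 0},
  {"slide": [0,0,3],"turn": [0,0,0],"hand": 0},
])

```text
clock: 6.02
eef_pos: [533.6, -89.0, 58.5]
tool_rot: [3.141, -0.0, 0.096]
force: [-0.8, -2.5, 4.3]
width: 0.1
```

>>> play_rows([
  {"slide": [0,0,3],"turn": [0,0,0],"hand": 0},
  {"slide": [0,0,3],"turn": [0,0,0],"hand": 0},
])

```text
clock: 6.28
eef_pos: [533.6, -88.8, 52.6]
tool_rot: [3.141, -0.0, 0.096]
force: [-0.9, -1.5, 6.1]
width: 0.1
```

>>> play_rows([
  {"slide": [0,0,2],"turn": [0,0,0],"hand": 0},
  {"slide": [0,0,2],"turn": [0,0,0],"hand": 0},
])

```text
clock: 6.52
eef_pos: [533.6, -88.5, 49.0]
tool_rot: [-3.141, -0.0, 0.096]
force: [-2.0, -1.5, 10.0]
width: -0.1
```

>>> play_rows([
  {"slide": [0,0,2],"turn": [0,0,0],"hand": 0},
  {"slide": [0,0,2],"turn": [0,0,0],"hand": 0},
])

```text
clock: 6.78
eef_pos: [533.6, -88.0, 45.1]
tool_rot: [-3.141, -0.0, 0.097]
force: [-1.9, -0.4, 10.5]
width: -0.4
```

>>> play_rows([
  {"slide": [0,0,2],"turn": [0,0,0],"hand": 0},
  {"slide": [0,0,2],"turn": [0,0,0],"hand": 0},
])

```text
clock: 7.02
eef_pos: [533.5, -87.3, 41.1]
tool_rot: [-3.14, 0.0, 0.097]
force: [-1.3, 0.3, 11.2]
width: 0.1
```

>>> play_rows([
  {"slide": [0,0,-10],"turn": [0,0,0],"hand": 0},
  {"slide": [0,0,-10],"turn": [0,0,0],"hand": 0},
  {"slide": [0,0,-12],"turn": [0,0,0],"hand": 0},
  {"slide": [0,0,-8],"turn": [0,0,0],"hand": 0},
  {"slide": [0,0,0],"turn": [0,0,0],"hand": 0},
])

```text
clock: 7.65
eef_pos: [534.1, -88.4, 81.3]
tool_rot: [3.141, -0.001, 0.097]
force: [0.1, 0.7, 0.8]
width: -0.4
```

```bash
python3 -c "
from h import *
views(3)"
```

```text
(no output)
```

View pics/c3.png

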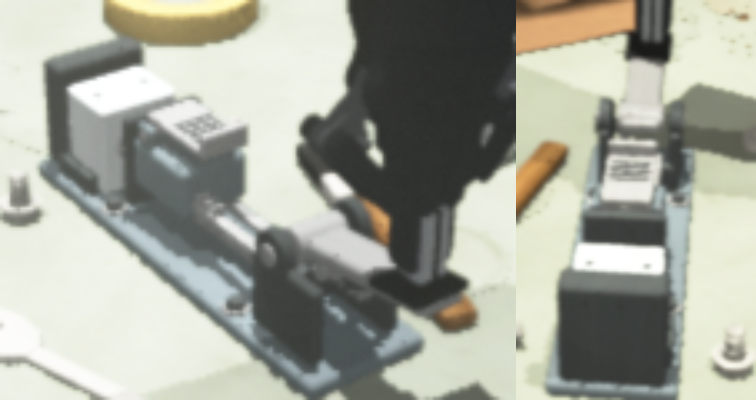

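>>> play_rows([
  {"slide": [0,0,5],"turn": [0,0,0],"hand": 0},
  {"slide": [0,0,5],"turn": [0,0,0],"hand": 0},
  {"slide": [0,0,3],"turn": [0,0,0],"hand": 0},
])

```text
clock: 8.12
eef_pos: [533.6, -88.8, 67.0]
tool_rot: [3.141, 0.0, 0.096]
force: [0.0, -0.8, 2.3]
width: 0.3
```

>>> play_rows([
  {"slide": [0,0,2],"turn": [0,0,0],"hand": 0},
  {"slide": [0,0,2],"turn": [0,0,0],"hand": 0},
])

```text
clock: 8.38
eef_pos: [533.7, -89.1, 64.0]
tool_rot: [3.141, -0.0, 0.096]
force: [-0.5, -2.4, 9.7]
width: 0.2
```

The jaw now covers the bush, and the trigger came right back up. Third stroke, in small steps.

>>> play_rows([
  {"slide": [0,0,2],"turn": [0,0,0],"hand": 0},
])

```text
clock: 8.5
eef_pos: [533.7, -89.2, 62.3]
tool_rot: [3.141, -0.001, 0.096]
force: [-0.8, -2.4, 10.9]
width: -0.2
```

>>> play_rows([
  {"slide": [0,0,2],"turn": [0,0,0],"hand": 0},
])

```text
clock: 8.62
eef_pos: [533.7, -89.2, 60.4]
tool_rot: [3.141, -0.001, 0.096]
force: [-2.0, -1.9, 10.4]
width: -0.0
```

>>> play_rows([
  {"slide": [0,0,2],"turn": [0,0,0],"hand": 0},
])

```text
clock: 8.75
eef_pos: [533.7, -89.3, 58.4]
tool_rot: [3.141, -0.001, 0.096]
force: [-1.8, -2.2, 10.1]
width: -0.1
```

>>> play_rows([
  {"slide": [0,0,2],"turn": [0,0,0],"hand": 0},
])

```text
clock: 8.88
eef_pos: [533.8, -89.3, 56.5]
tool_rot: [3.141, -0.001, 0.096]
force: [-2.3, -2.4, 10.7]
width: 0.0
```

>>> play_rows([
  {"slide": [0,0,1.5],"turn": [0,0,0],"hand": 0},
])

```text
clock: 9.0
eef_pos: [533.7, -89.3, 54.9]
tool_rot: [3.141, -0.001, 0.096]
force: [-1.2, -2.4, 10.7]
width: -0.2
```

>>> play_rows([
  {"slide": [0,0,1.5],"turn": [0,0,0],"hand": 0},
])

```text
clock: 9.12
eef_pos: [533.7, -89.2, 53.5]
tool_rot: [3.141, -0.001, 0.096]
force: [-1.9, -2.1, 12.9]
width: 0.3
```

>>> play_rows([
  {"slide": [0,0,1.5],"turn": [0,0,0],"hand": 0},
])

```text
clock: 9.25
eef_pos: [533.8, -89.2, 52.2]
tool_rot: [3.141, -0.001, 0.096]
force: [-2.4, -1.0, 14.9]
width: -0.2
```

>>> play_rows([
  {"slide": [0,0,0.6],"turn": [0,0,0],"hand": 0},
])

```text
clock: 9.38
eef_pos: [533.7, -89.1, 51.7]
tool_rot: [3.141, -0.001, 0.096]
force: [-2.6, -1.3, 15.0]
width: -0.2
```

>>> play_rows([
  {"slide": [0,0,0],"turn": [0,0,0],"hand": 0},
])

```text
clock: 9.5
eef_pos: [533.8, -89.1, 51.8]
tool_rot: [3.141, -0.001, 0.096]
force: [-3.5, -1.8, 14.1]
width: 0.1
```

```bash
python3 -c "
from h import *
views(4)"
```

```text
(no output)
```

View pics/c4.png

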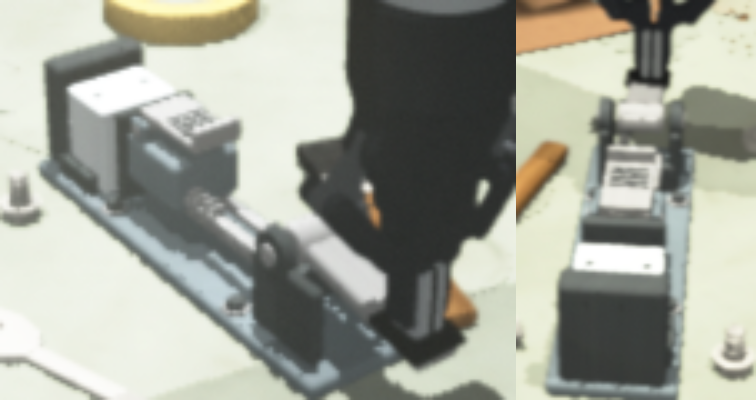

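Force climbed past 13 N at about 1.5 N/mm, which is the firm feel, so I'll stop here. I'll lift off and check with the wrist camera.

>>> play_rows([
  {"slide": [0,0,-8],"turn": [0,0,0],"hand": 0},
  {"slide": [0,0,-12],"turn": [0,0,0],"hand": 0},
  {"slide": [0,0,-30],"turn": [0,0,0],"hand": 0},
  {"slide": [0,-40,-40],"turn": [0,0,0],"hand": 0},
  {"slide": [0,-40,-40],"turn": [0,0,0],"hand": 0},
])

```text
clock: 10.22
eef_pos: [525.2, -7.7, 181.6]
tool_rot: [-3.141, 0.001, 0.095]
force: [1.4, -0.1, 0.7]
width: -0.3
```

>>> play_rows([
  {"slide": [0,-10,0],"turn": [0,0,0],"hand": 0},
  {"slide": [0,0,0],"turn": [0,0,0],"hand": 0},
  {"slide": [0,0,0],"turn": [0,0,0],"hand": 0},
])

```text
clock: 10.6
eef_pos: [524.2, -0.3, 179.5]
tool_rot: [3.141, 0.002, 0.095]
force: [0.1, -0.2, 0.7]
width: -0.0
```

```bash
python3 -c "
from h import *
views(5); snap('wrist','w5')
print(read_state()['eef_pos'],read_state()['tool_rot'])"
```

```text
[ 5.24506474e+02 -3.09860135e-01  1.79703217e+02] [3.14105176e+00 1.72491521e-03 9.42067967e-02]
```

View pics/w5.png

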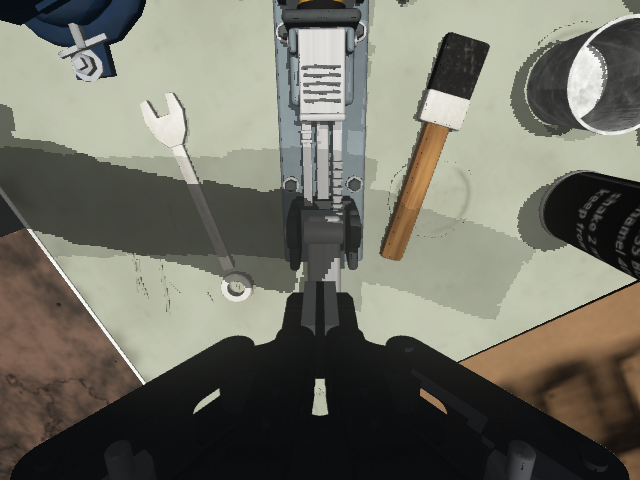

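View pics/c5.png

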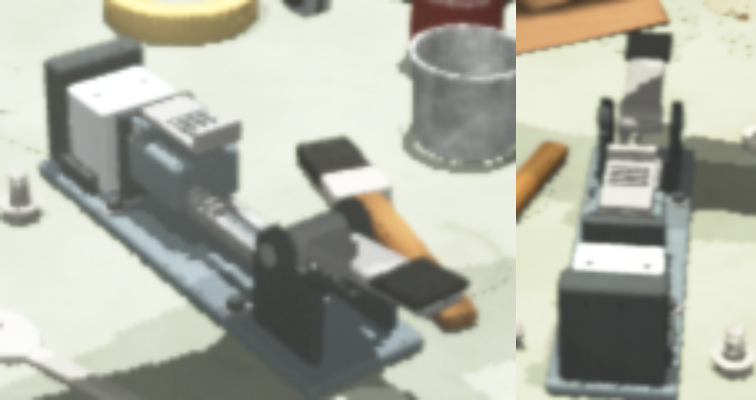

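>>> play_rows([
  {"slide": [-1,-50,-20],"turn": [0,0,0],"hand": 0},
  {"slide": [0,-30,-10],"turn": [0,0,0],"hand": 0},
  {"slide": [0,0,0],"turn": [0,0,0],"hand": 0},
  {"slide": [0,0,0],"turn": [0,0,0],"hand": 0},
])

```text
clock: 11.25
eef_pos: [516.2, 79.2, 210.1]
tool_rot: [3.141, 0.001, 0.095]
force: [0.2, -0.0, 0.6]
width: -0.1
```

```bash
python3 -c "
from h import *
snap('wrist','w6')
print(read_state()['eef_pos'],read_state()['tool_rot'])
a=cv2.imread('pics/w6.png')[20:320,230:410]; cv2.imwrite('pics/w6c.png',cv2.resize(a,None,fx=2,fy=2,interpolation=cv2.INTER_CUBIC))
for p in [(322,40),(322,70),(322,100),(305,70),(340,70),(322,112),(322,117)]: print(p,pt('w5',*p).round(1))"
```

```text
[516.13402301  78.84107583 210.06329166] [3.14052425e+00 8.95774499e-04 9.40827479e-02]
(322, 40) [514.1 122.3  75.3]
(322, 70) [515.7 105.3  74.8]
(322, 100) [517.5  87.3  77. ]
(305, 70) [505.  104.2  75.6]
(340, 70) [527.2 106.4  74.8]
(322, 112) [518.2  80.   74.7]
(322, 117) [518.4  76.9  83.9]
```

View pics/w6c.png

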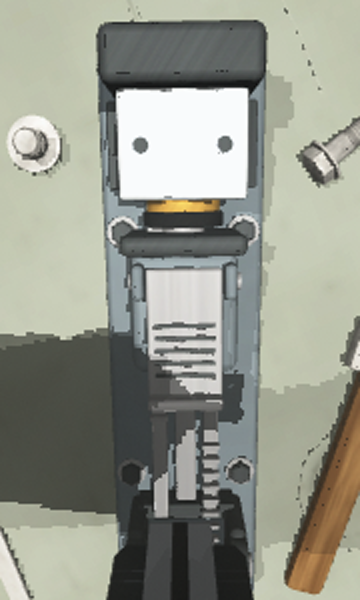

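```bash
python3 - <<'E'
from h import *
z=np.load('pics/w6.npz');print(-z['R'].T@np.ravel(z['t']), z['R'][2])
for r in range(112,250,1):
    p=pt('w6',322,r); im=z['im'][r,322]
    if r<140 or r>205: print(r,p.round(1),im)
E
```

```text
[508.55313305 158.30229796 352.81414917] [ 0.02873592 -0.30963876 -0.95041995]
112 [510.1 159.2  65. ] [252 251 249]
113 [510.2 158.5  63.4] [252 251 249]
114 [510.3 157.7  65.4] [252 251 249]
115 [510.4 157.   64.4] [252 251 249]
116 [510.4 156.3  63.4] [252 251 249]
117 [510.5 155.5  63.1] [252 251 249]
118 [510.6 154.8  63.3] [239 239 238]
119 [508.6 158.3 352.8] [160 161 158]
120 [510.8 153.2  54.9] [ 81 168 215]
121 [510.8 152.4  55.8] [103 214 247]
122 [510.9 151.7  55.9] [103 210 245]
123 [511.  150.9  56.3] [ 98 206 243]
124 [511.1 150.1  55.7] [ 97 200 240]
125 [511.2 149.3  55. ] [ 61 109 140]
126 [511.2 148.7  57.7] [49 50 49]
127 [511.3 147.8  56.1] [57 58 56]
128 [511.4 147.1  57.4] [56 57 56]
129 [511.4 146.4  57.1] [56 58 56]
130 [511.5 145.6  57.9] [57 57 57]
131 [511.6 144.8  57.6] [57 58 57]
132 [511.7 144.1  57.6] [57 58 57]
133 [511.7 143.3  56.9] [53 54 53]
134 [511.9 142.1  49.6] [210 211 213]
135 [512.  141.4  50.5] [210 211 213]
136 [512.  140.7  52.3] [85 85 83]
137 [511.9 140.7  65.7] [53 53 50]
138 [512.  140.2  68.9] [69 69 66]
139 [512.  139.6  71.1] [91 
[... 924 characters left out ...]
231 [521.   50.   24.3] [76 77 77]
232 [521.1  49.   24.4] [76 78 77]
233 [521.2  48.1  24.9] [76 76 76]
234 [521.3  46.7  23.6] [75 76 76]
235 [521.4  45.7  23.7] [74 76 76]
236 [521.5  44.4  22.9] [74 76 77]
237 [521.5  44.4  25.9] [74 76 76]
238 [521.7  42.4  23.3] [169 174 174]
239 [521.8  42.   25. ] [169 173 175]
240 [521.9  40.8  24.6] [169 174 175]
241 [522.   40.   25.3] [170 173 175]
242 [522.1  38.5  24. ] [169 173 174]
243 [522.2  37.9  25.2] [168 172 173]
244 [522.3  36.6  24.4] [169 172 174]
245 [522.4  35.8  25. ] [169 172 173]
246 [522.5  34.6  24.6] [169 171 173]
247 [522.6  33.1  23.5] [169 171 173]
248 [522.7  32.1  23.7] [169 172 172]
249 [522.8  31.2  24.1] [169 172 172]
```

The flange front stands 5.2 mm off the block face (y 149.3 against 154.5), so the bush is home. The lip's inside face is at y≈79 and the paddle top is at z≈75, centred on x≈516. I'll tilt the tool 20° so it sits square on the pressed paddle.

>>> play_rows([
  {"slide": [1.5,-15.5,50],"turn": [0,0,0],"hand": 0},
  {"slide": [0,0,50],"turn": [0,0,0],"hand": 0},
  {"slide": [0,0,0],"turn": [10,0,0],"hand": 0},
  {"slide": [0,0,0],"turn": [10,0,0],"hand": 0},
  {"slide": [0,0,0],"turn": [0,0,0],"hand": 0},
])

```text
clock: 11.92
eef_pos: [517.7, 85.1, 108.5]
tool_rot: [-2.804, 0.003, 0.077]
force: [0.1, -0.3, 0.6]
width: -0.2
```

>>> play_rows([
  {"slide": [0,0,0],"turn": [0,0,0],"hand": 0},
  {"slide": [0,0,0],"turn": [0,0,0],"hand": 0},
])

```text
clock: 12.18
eef_pos: [515.6, 97.9, 110.1]
tool_rot: [-2.802, 0.001, 0.1]
force: [-0.8, 0.4, -0.0]
width: 0.2
```

```bash
python3 -c "
from h import *
views(7); s=read_state();print(s['eef_pos'],s['tool_rot'],s['force'])"
```

```text
[515.59660003  98.45595054 110.2451191 ] [-2.80158713e+00  1.10799153e-03  1.00995735e-01] [0.10720826 0.7894503  0.81284689]
```

View pics/c7.png

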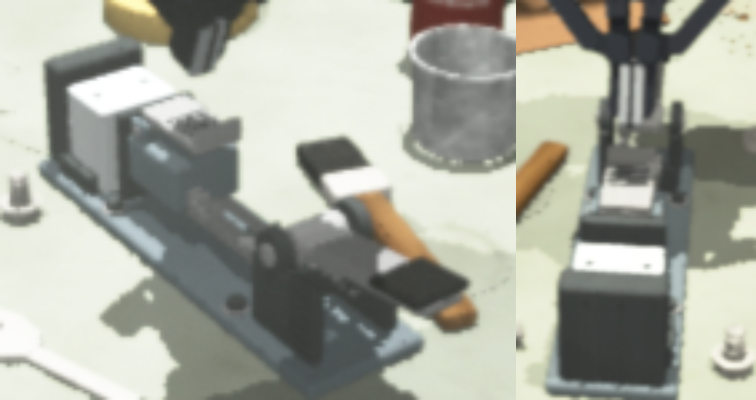

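>>> play_rows([
  {"slide": [0,7,13.4],"turn": [0,0,0],"hand": 0},
  {"slide": [0,7,13.4],"turn": [0,0,0],"hand": 0},
  {"slide": [0,0,0],"turn": [0,0,0],"hand": 0},
  {"slide": [0,0,0],"turn": [0,0,0],"hand": 0},
])

```text
clock: 12.78
eef_pos: [516.0, 92.0, 79.8]
tool_rot: [-2.801, 0.002, 0.097]
force: [-1.0, 1.6, -0.2]
width: 0.1
```

```bash
python3 -c "
from h import *
views(8); s=read_state();print(s['eef_pos'],s['tool_rot'],s['force'])
a=cv2.imread('pics/scene8.png')[215:285,240:320];cv2.imwrite('pics/c8b.png',cv2.resize(a,None,fx=8,fy=8,interpolation=cv2.INTER_CUBIC))"
```

```text
[516.275913    91.92254441  80.20422214] [-2.80109689e+00  1.52406631e-03  9.65611343e-02] [ 0.37553676  1.98796904 -0.0571269 ]
```

View pics/c8b.png

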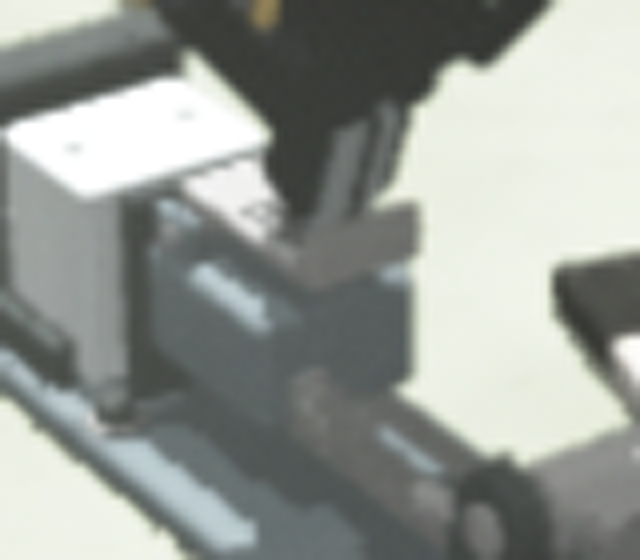

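Tips sit just inside the lip, lightly touching it. Now I'll press the lever down.

>>> play_rows([
  {"slide": [0,0,2.2],"turn": [0,0,0],"hand": 0},
  {"slide": [0,0,2.2],"turn": [0,0,0],"hand": 0},
  {"slide": [0,1,2.8],"turn": [0,0,0],"hand": 0},
])

```text
clock: 13.25
eef_pos: [516.7, 92.4, 73.1]
tool_rot: [-2.802, 0.0, 0.096]
force: [-0.1, -2.9, 5.3]
width: 0.1
```

>>> play_rows([
  {"slide": [0,1,2.8],"turn": [0,0,0],"hand": 0},
])

```text
clock: 13.38
eef_pos: [516.8, 92.4, 70.0]
tool_rot: [-2.802, 0.0, 0.096]
force: [-0.9, -4.2, 4.2]
width: -0.1
```

>>> play_rows([
  {"slide": [0,0.7,1.9],"turn": [0,0,0],"hand": 0},
])

```text
clock: 13.5
eef_pos: [516.7, 92.4, 67.8]
tool_rot: [-2.802, 0.001, 0.096]
force: [0.5, -4.5, 3.7]
width: 0.3
```

>>> play_rows([
  {"slide": [0,0.7,1.9],"turn": [0,0,0],"hand": 0},
])

```text
clock: 13.62
eef_pos: [516.7, 92.6, 65.8]
tool_rot: [-2.802, 0.001, 0.096]
force: [0.8, -3.4, 4.2]
width: 0.1
```

>>> play_rows([
  {"slide": [0,0.5,1.4],"turn": [0,0,0],"hand": 0},
])

```text
clock: 13.75
eef_pos: [516.7, 93.0, 64.8]
tool_rot: [-2.801, 0.001, 0.096]
force: [-0.4, -6.2, 16.2]
width: 0.3
```

>>> play_rows([
  {"slide": [0,0.3,1],"turn": [0,0,0],"hand": 0},
])

```text
clock: 13.88
eef_pos: [516.8, 93.1, 64.7]
tool_rot: [-2.8, 0.0, 0.096]
force: [-1.8, -7.8, 21.5]
width: 0.3
```

>>> play_rows([
  {"slide": [0,2.8,-1.0],"turn": [0,0,0],"hand": 0},
  {"slide": [0,2.8,-1.0],"turn": [0,0,0],"hand": 0},
])

```text
clock: 14.12
eef_pos: [516.9, 90.8, 65.0]
tool_rot: [-2.796, 0.001, 0.099]
force: [-0.2, 2.3, 9.6]
width: -0.1
```

>>> play_rows([
  {"slide": [0,2.8,-1.0],"turn": [0,0,0],"hand": 0},
  {"slide": [0,2.8,-1.0],"turn": [0,0,0],"hand": 0},
])

```text
clock: 14.38
eef_pos: [517.5, 85.3, 65.0]
tool_rot: [-2.796, 0.001, 0.099]
force: [0.6, 1.5, 9.9]
width: -0.0
```

>>> play_rows([
  {"slide": [0,2.8,-1.0],"turn": [0,0,0],"hand": 0},
  {"slide": [0,2.8,-1.0],"turn": [0,0,0],"hand": 0},
  {"slide": [0,2.8,-1.0],"turn": [0,0,0],"hand": 0},
])

```text
clock: 14.75
eef_pos: [518.4, 76.4, 65.0]
tool_rot: [-2.796, 0.001, 0.099]
force: [0.7, 2.4, 9.6]
width: 0.1
```

>>> play_rows([
  {"slide": [0,2.8,-1.0],"turn": [0,0,0],"hand": 0},
  {"slide": [0,2.8,-1.0],"turn": [0,0,0],"hand": 0},
])

```text
clock: 15.0
eef_pos: [519.1, 70.5, 65.0]
tool_rot: [-2.796, 0.001, 0.099]
force: [1.3, 2.8, 9.3]
width: 0.3
```

```bash
python3 -c "
from h import *
views(9)"
```

```text
(no output)
```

View pics/c9.png

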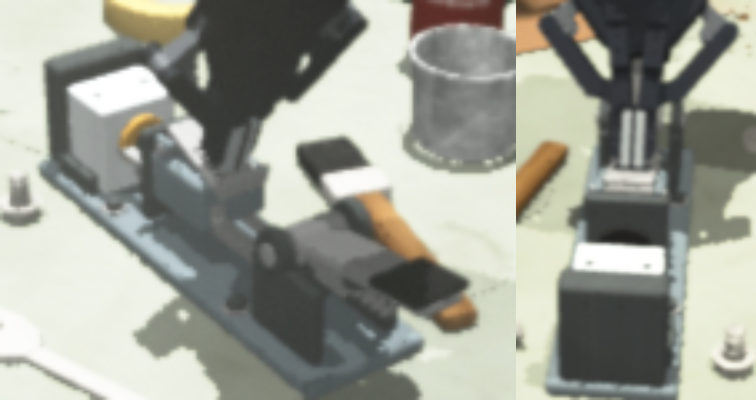

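The jaw is sliding back. I'll continue to the home stop.

>>> play_rows([
  {"slide": [0,2.8,-1.0],"turn": [0,0,0],"hand": 0},
  {"slide": [0,2.8,-1.0],"turn": [0,0,0],"hand": 0},
])

```text
clock: 15.35
eef_pos: [519.7, 64.6, 65.0]
tool_rot: [-2.796, 0.0, 0.099]
force: [0.8, 1.6, 9.1]
width: -0.1
```

>>> play_rows([
  {"slide": [0,1.9,-0.7],"turn": [0,0,0],"hand": 0},
])

```text
clock: 15.48
eef_pos: [519.9, 62.5, 65.0]
tool_rot: [-2.796, 0.0, 0.099]
force: [0.5, 2.2, 8.8]
width: -0.2
```

>>> play_rows([
  {"slide": [0,1.9,-0.7],"turn": [0,0,0],"hand": 0},
])

```text
clock: 15.6
eef_pos: [520.2, 60.5, 65.0]
tool_rot: [-2.796, 0.0, 0.099]
force: [1.5, 2.9, 10.1]
width: -0.4
```

>>> play_rows([
  {"slide": [0,1.9,-0.7],"turn": [0,0,0],"hand": 0},
])

```text
clock: 15.72
eef_pos: [520.4, 58.5, 65.0]
tool_rot: [-2.796, 0.0, 0.099]
force: [0.7, 3.1, 9.4]
width: -0.1
```

>>> play_rows([
  {"slide": [0,1.9,-0.7],"turn": [0,0,0],"hand": 0},
])

```text
clock: 15.85
eef_pos: [520.6, 56.5, 65.0]
tool_rot: [-2.796, 0.0, 0.099]
force: [1.0, 2.3, 9.1]
width: -0.0
```

>>> play_rows([
  {"slide": [0,1.9,-0.7],"turn": [0,0,0],"hand": 0},
])

```text
clock: 15.98
eef_pos: [520.8, 54.4, 65.0]
tool_rot: [-2.796, 0.0, 0.099]
force: [0.8, 2.2, 8.4]
width: 0.1
```

>>> play_rows([
  {"slide": [0,1.9,-0.7],"turn": [0,0,0],"hand": 0},
])

```text
clock: 16.1
eef_pos: [521.0, 52.4, 65.0]
tool_rot: [-2.796, 0.0, 0.099]
force: [0.9, 1.9, 8.7]
width: -0.2
```

>>> play_rows([
  {"slide": [0,1.9,-0.7],"turn": [0,0,0],"hand": 0},
])

```text
clock: 16.23
eef_pos: [521.2, 50.4, 65.0]
tool_rot: [-2.796, 0.0, 0.099]
force: [-0.1, 2.3, 7.7]
width: -0.0
```

```bash
python3 -c "
from h import *
views(10)"
```

```text
(no output)
```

View pics/c10.png

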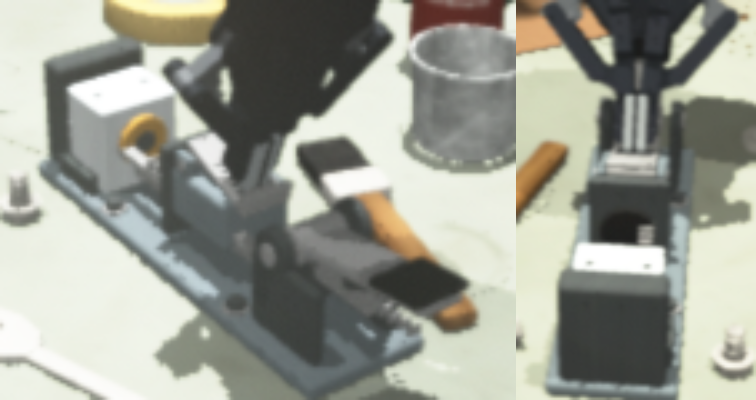

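>>> play_rows([
  {"slide": [0,1.9,-0.7],"turn": [0,0,0],"hand": 0},
])

```text
clock: 16.45
eef_pos: [521.4, 48.4, 65.0]
tool_rot: [-2.796, 0.0, 0.099]
force: [1.3, 1.4, 7.5]
width: 0.2
```

>>> play_rows([
  {"slide": [0,1.9,-0.7],"turn": [0,0,0],"hand": 0},
])

```text
clock: 16.58
eef_pos: [521.7, 46.3, 65.0]
tool_rot: [-2.796, 0.0, 0.099]
force: [0.4, 2.0, 7.4]
width: -0.4
```

>>> play_rows([
  {"slide": [0,1.9,-0.7],"turn": [0,0,0],"hand": 0},
])

```text
clock: 16.7
eef_pos: [521.8, 44.2, 64.9]
tool_rot: [-2.796, 0.0, 0.099]
force: [0.6, 2.5, 5.3]
width: -0.3
```

>>> play_rows([
  {"slide": [0,1.9,-0.7],"turn": [0,0,0],"hand": 0},
])

```text
clock: 16.82
eef_pos: [521.5, 41.5, 64.4]
tool_rot: [-2.798, 0.001, 0.099]
force: [0.6, 1.5, 3.7]
width: 0.3
```

```bash
python3 -c "
from h import *
views(11);print(read_state()['force'],read_state()['eef_pos'])
a=cv2.imread('pics/scene11.png')[225:305,250:330];cv2.imwrite('pics/c11b.png',cv2.resize(a,None,fx=7,fy=7,interpolation=cv2.INTER_CUBIC))"
```

```text
[-0.07480929  1.84393222  3.51334744] [521.34785711  40.20638948  64.04254551]
```

View pics/c11b.png

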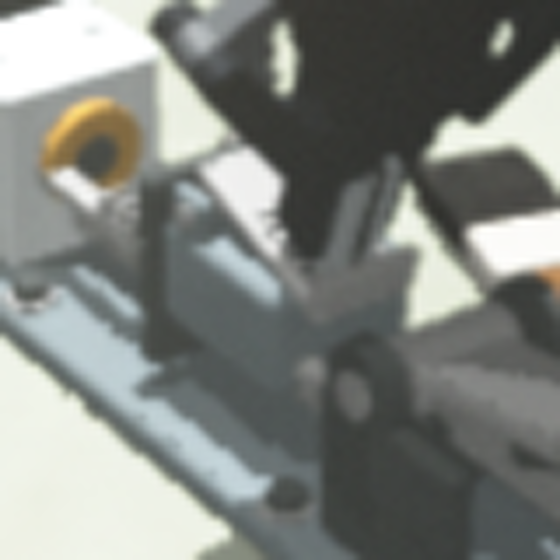

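```bash
python3 -c "
from h import *
s=read_state();print(s['qpos'].round(3),s['qd'].round(3),s['tool_rot'],s['eef_pos'],s['force'])
for p in [(300,262),(303,262)]: print(pt('scene11',*p))"
```

```text
[ 0.115  0.756 -0.037  1.968 -0.602  0.569  0.72 ] [ 0.001  0.     0.007  0.004  0.003 -0.006 -0.002] [-2.79909102e+00  1.66205266e-03  9.77957714e-02] [521.34785711  40.20638948  64.04254551] [-0.07480929  1.84393222  3.51334744]
[521.70092689  28.14062986  66.76816951]
[526.36304133  25.98960738  66.5350956 ]
```

>>> play_rows([
  {"slide": [0,0.5,1.4],"turn": [0,0,0],"hand": 0},
])

```text
clock: 17.05
eef_pos: [521.4, 40.0, 63.0]
tool_rot: [-2.799, 0.001, 0.097]
force: [-2.4, -0.6, 18.0]
width: -0.4
```

>>> play_rows([
  {"slide": [0,1.9,-0.7],"turn": [0,0,0],"hand": 0},
])

```text
clock: 17.18
eef_pos: [521.3, 39.5, 63.2]
tool_rot: [-2.797, 0.002, 0.098]
force: [1.0, 7.1, 6.2]
width: -0.0
```

>>> play_rows([
  {"slide": [0,1.9,-0.7],"turn": [0,0,0],"hand": 0},
])

```text
clock: 17.3
eef_pos: [521.2, 39.4, 63.2]
tool_rot: [-2.794, 0.003, 0.1]
force: [2.1, 10.9, 4.3]
width: -0.2
```

>>> play_rows([
  {"slide": [0,1.9,-0.7],"turn": [0,0,0],"hand": 0},
])

```text
clock: 17.42
eef_pos: [521.1, 39.2, 63.4]
tool_rot: [-2.792, 0.003, 0.101]
force: [2.9, 14.6, 3.9]
width: -0.2
```

>>> play_rows([
  {"slide": [0,0,1.5],"turn": [0,0,0],"hand": 0},
])

```text
clock: 17.55
eef_pos: [521.3, 39.4, 62.7]
tool_rot: [-2.792, 0.003, 0.101]
force: [-1.6, 6.9, 20.8]
width: 0.1
```

```bash
python3 -c "
from h import *
views(12)
a=cv2.imread('pics/scene12.png')[225:305,250:330];b=cv2.imread('pics/side12.png')[195:275,300:370];cv2.imwrite('pics/c12b.png',np.hstack([cv2.resize(a,(420,420)),cv2.resize(b,(367,420))]))"
```

```text
(no output)
```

View pics/c12b.png

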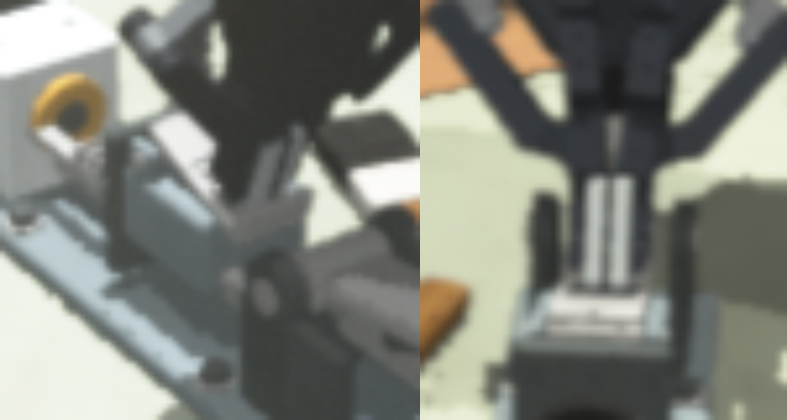

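>>> play_rows([
  {"slide": [0,2.3,0],"turn": [0,0,0],"hand": 0},
])

```text
clock: 17.77
eef_pos: [521.2, 39.3, 62.8]
tool_rot: [-2.789, 0.003, 0.103]
force: [-0.5, 14.8, 17.4]
width: 0.2
```

>>> play_rows([
  {"slide": [0,2.3,0],"turn": [0,0,0],"hand": 0},
])

```text
clock: 17.9
eef_pos: [521.3, 39.2, 62.7]
tool_rot: [-2.786, 0.003, 0.104]
force: [0.4, 17.5, 21.0]
width: -0.2
```

The jaw is hard against its home stop: 17 N pull with no motion and the lever down. Now I'll let the lever up.

>>> play_rows([
  {"slide": [0,-2,-2.5],"turn": [0,0,0],"hand": 0},
  {"slide": [0,-2,-3],"turn": [0,0,0],"hand": 0},
  {"slide": [0,-2.5,-4],"turn": [0,0,0],"hand": 0},
])

```text
clock: 18.27
eef_pos: [521.0, 39.6, 71.4]
tool_rot: [-2.791, 0.004, 0.103]
force: [2.4, 15.0, -1.7]
width: 0.5
```

>>> play_rows([
  {"slide": [0,-2,-5],"turn": [0,0,0],"hand": 0},
  {"slide": [0,-2,-5],"turn": [0,0,0],"hand": 0},
  {"slide": [0,-3,-8],"turn": [0,0,0],"hand": 0},
])

```text
clock: 18.65
eef_pos: [520.3, 36.0, 89.3]
tool_rot: [-2.797, 0.005, 0.101]
force: [1.7, -0.8, -1.2]
width: -0.0
```

>>> play_rows([
  {"slide": [0,-10,-30],"turn": [0,0,0],"hand": 0},
  {"slide": [0,-15,-50],"turn": [0,0,0],"hand": 0},
  {"slide": [0,0,-40],"turn": [-10,0,0],"hand": 0},
  {"slide": [0,0,0],"turn": [-10,0,0],"hand": 0},
  {"slide": [0,0,0],"turn": [0,0,0],"hand": 0},
])

```text
clock: 19.27
eef_pos: [523.5, 22.7, 211.4]
tool_rot: [3.134, 0.001, 0.109]
force: [-0.6, -0.9, -0.5]
width: 0.2
```

>>> play_rows([
  {"slide": [0,0,0],"turn": [0,0,0],"hand": 0},
  {"slide": [0,0,0],"turn": [0,0,0],"hand": 0},
])

```text
clock: 19.52
eef_pos: [523.5, 13.7, 210.8]
tool_rot: [3.133, 0.003, 0.093]
force: [0.4, 0.4, 0.2]
width: 0.0
```

```bash
python3 - <<'E'
from h import *
views(13); snap('wrist','w13')
s=read_state();print(s['eef_pos'],s['force'],s['clock'])
E
```

```text
[523.8352194   13.95970196 211.01102732] [-0.38720933 -0.59814038 -0.50849246] 19.675
```

View pics/w13.png

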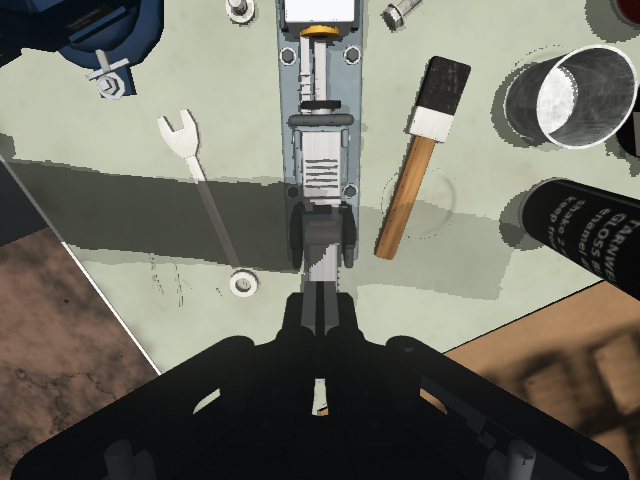

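View pics/c13.png

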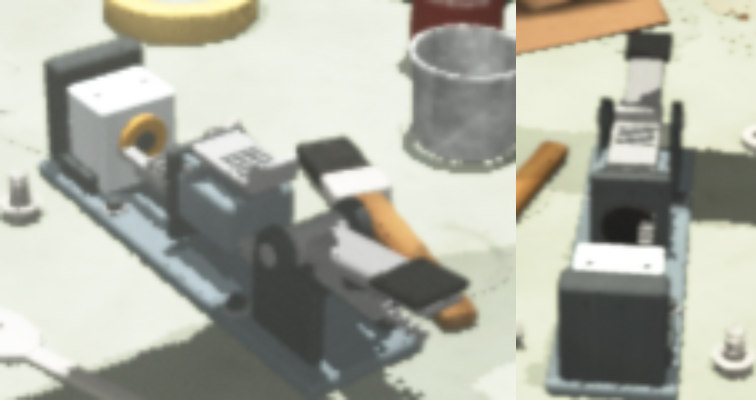

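```bash
python3 - <<'E'
from h import *
z=np.load('pics/w13.npz')
for r in list(range(20,44,2))+list(range(96,130,3))+[140,150,170,185,195,200,204,207,210,215,220,230,240]: print(r,pt('w13',321,r).round(1),z['im'][r,321])
E
```

```text
20 [511.1 155.7  62.8] [236 238 236]
22 [511.3 154.4  62.9] [78 79 77]
24 [511.3 154.4  56.3] [68 69 68]
26 [511.4 153.5  54.3] [ 88 203 242]
28 [511.5 152.2  54.6] [ 88 202 243]
30 [511.6 150.5  56.4] [ 88 203 243]
32 [511.8 149.3  55.8] [ 33  77 105]
34 [511.8 149.4  48.1] [22 40 50]
36 [511.8 149.2  41.2] [24 22 21]
38 [511.8 149.4  32.1] [21 32 38]
40 [511.8 149.2  24.4] [76 77 78]
42 [512.  147.7  24.6] [76 77 77]
96 [515.9 106.2  22.3] [213 216 216]
99 [516.2 103.7  24.1] [212 213 216]
102 [516.4 100.5  58.4] [43 44 44]
105 [516.6  98.3  56.8] [43 45 44]
108 [516.8  96.1  56.8] [97 97 99]
111 [517.1  93.9  48.9] [208 211 213]
114 [517.3  91.6  55.3] [119 121 121]
117 [517.4  89.6  70.2] [93 93 88]
120 [517.6  87.5  71.1] [94 96 91]
123 [517.8  85.3  71.1] [77 81 75]
126 [518.1  82.7  59.8] [155 151 138]
129 [518.3  80.4  60.7] [180 177 165]
140 [519.   73.1  75.3] [216 220 222]
150 [519.7  65.8  75.7] [215 218 220]
170 [521.1  50.5  75.1] [212 213 215]
185 [522.3  38.6  75. ] [141 144 143]
195 [523.1  30.4  74. ] [174 177 179]
200 [523.2  28.8  84.4] [175 177 179]
204 [523.5  25.4  83.4] [163 167 168]
207 [525.2   8.7  29.6] [44 45 44]
210 [525.5   6.1  30.6] [45 47 45]
215 [526.5  -4.5  10.7] [66 65 60]
220 [525.5   5.1  59.6] [62 65 64]
230 [526.1  -1.7  66. ] [71 73 74]
240 [526.9 -10.   68.1] [74 76 75]
```

```bash
python3 - <<'E'
from h import *
a=cv2.imread('pics/w13.png')[90:270,260:380];b=cv2.imread('pics/scene13.png')[225:325,245:345]
cv2.imwrite('pics/w13c.png',np.hstack([cv2.resize(a,(360,540),interpolation=cv2.INTER_CUBIC),cv2.resize(b,(440,540),interpolation=cv2.INTER_CUBIC)]))
for c in (298,345):
  for r in range(180,216,3): print(c,r,pt('w13',c,r).round(1))
E
```

```text
298 180 [503.1  37.8  58.7]
298 183 [503.3  35.4  59.5]
298 186 [501.4  22.6  10.7]
298 189 [501.7  20.1  12.5]
298 192 [501.9  17.2  12.8]
298 195 [502.1  14.   12.1]
298 198 [502.3  10.6  10.3]
298 201 [502.5   7.4   9.5]
298 204 [503.2   7.6  22. ]
298 207 [503.7   6.9  30.3]
298 210 [504.1   5.3  35. ]
298 213 [504.7   5.3  45. ]
345 180 [542.1  41.6  59.3]
345 183 [542.5  38.9  58.3]
345 186 [546.9  27.2  12.2]
345 189 [547.3  24.1  11.4]
345 192 [547.6  21.1  11.2]
345 195 [547.8  18.7  13.8]
345 198 [548.4  14.9  10.1]
345 201 [548.5  12.7  13.6]
345 204 [547.7  12.6  25.1]
345 207 [547.6  10.9  29.9]
345 210 [516.4  94.6 353.2]
345 213 [546.8   9.3  45.2]
```

View pics/w13c.png

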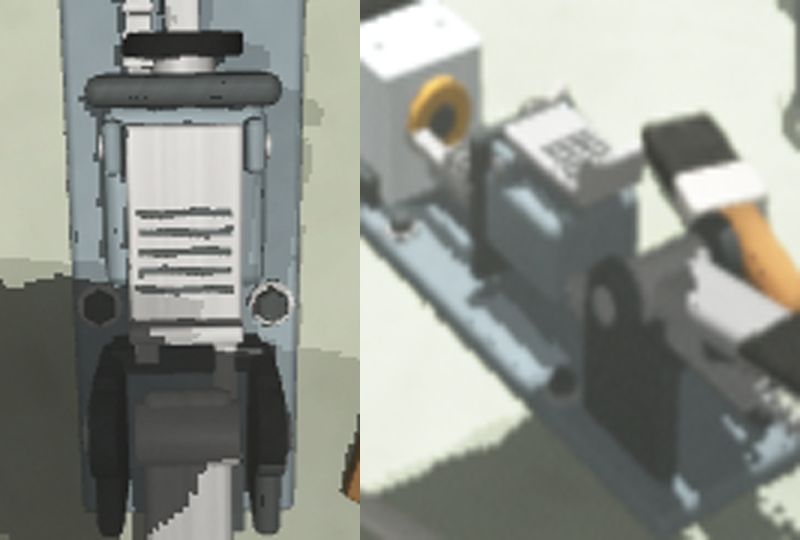

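```bash
python3 -c "
from h import *
print(finish_job())"
```

```text
the job is handed in; nothing more can be done
None
```

I pumped the trigger three times until it went firm, slid the jaw back to its stop with the release lever held down, and handed the job in at about 20 s. No verdict is reported.

- **Pressing the bush:** On the third stroke the pad force rose from about 10.5 N to 15 N and I stopped there. The wrist view then put the flange 5.2 mm off the block face (5 mm is home), and the same afterwards.
- **Sliding the jaw back:** I held the lever at its stop and drew the jaw back about 50 mm. It then would not move under a 17 N pull with the lever still pressed by 21 N. The lever and the trigger were both back up afterwards. The jaw pad was about 49 mm from the bush.
- **Small disagreements:**
    - The forces while the bush moved read 10 to 11 N, slightly above the stated 8 to 10 N.
    - The finger slid about 4 mm along the paddle before it bore on the lip.
    - I judged the home stop by the blocked pull and by travel close to seven notches, because no stop is visible in the images.
- **Other things:** I saw no sign that the spanner, brush, bolts or cup had moved, but I did not measure it. The arm ended well clear of everything.

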